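Pack the knee-joint kit tray

ROBOT

A 6-joint arm with a two-finger parallel gripper is mounted at the origin on the work surface. World frame = base frame: x ahead of the robot, y to its left, z up, the work surface at z = 0. Lengths are in m, angles in rad, forces in N, time in s.
With the tool pointing down it reaches from about 0.275 to 0.75 m from the base axis. Payload 10.2 kg.
Tool frame: the origin (TCP) lies midway between the tips of the shut fingers; the grasp point (between the pads) lies 19 mm behind it; z points along the fingers, y is the direction in which the jaws open and shut (so a half turn about z gives the same grasp; the last joint's range is limited). The gripper opens to 85 mm and grips with 20 to 120 N. Pads are 22 mm wide; open, the fingers measure 114 mm over their backs; the gripper's body (76 mm by 85 mm) begins 54 mm behind the grasp point. The pads swing forward as they close: fully open they stand 13 mm farther back than shut.
Start: joints at [-1.41, 0.313, 1.498, -0, 1.331, -0.223], TCP at [0.197, -0.487, 0.231] pointing down, gripper open.
Joint ranges: [-2.94, 2.94], [-0.97, 2.17], [0.19, 2.56], [-1.23, 4.37], [0.02, 3.11], [-2.88, 2.88]. Speed limits (rad/s): [2.39, 2.39, 3.01, 3.14, 3.14, 3.14].

INTERFACE

Orientations are given as a unit quaternion [w, x, y, z].
In Python, from workcell import readout, snapshot, ticket gives the robot as it stands.
- The arm moves only by the tool servo_tool, never from a script. Its argument "deltas" is a list of rows, each a list of 7 numbers: the gripper command: -1 is fully open, 1 is shut, values between are in proportion, then the shift along the world's x, y, z in mm, then the turn, a rotation vector about the world's x, y, z in degrees. A call has 1 to 12 rows; each row shifts and turns the commanded pose from where the row before left it; what a row does not reach is not made up. A row lasts 1/10 s, in which the tool goes at most 50 mm and 8.59 degrees, less where a joint would pass 70% of its speed; a pose out of reach is approached as far as the arm can. A call is refused whole if a number of a shift passes 50 or a number of a turn 8.59, either way. A call with a gripper value outside its range is refused whole. The fingers move at their own pace and stop on an object; the grip force is fixed at half the most. Time passes only in rows, so rows that do not move let the fingers close. It gives the time, the measured TCP pose, the force and the opening at its end, in the units of the state.
- readout.get_obs(): the state, without advancing time (a new reading comes with each control period).
- snapshot(name): name is "scene" or "top" or "wrist"; returns a dict with "img" (384x512x3 uint8, red, green, blue), "z_map" (384x512 float32, m along the optical axis (not along the pixel's ray), 0 where there is no reading), "fx", "fy", "cx", "cy" (pixels), "distortion" ([k1, k2, p1, p2, k3] as OpenCV has them; the pictures are not rectified), "R" (3x3) and "t" (3): a world point X has camera coordinates R X + t. Camera axes: x right, y down, z forward; pixel columns grow to the right and rows downward; lengths in m; the calibration is good to about 2 mm. A picture is of the moment at which its call begins.
- ticket.sign_off(): hands the job in, once; it reports no verdict.
The state is a dict: "time": time; "joint_pos": joint angles; "qd": joint speeds; "joint_efforts": joint torques, N m; "tcp_pos": TCP position; "orientation": TCP orientation; "force": force on the tool from outside, world axes, zero at the start; "torque": the same for the moment, N m; "gripper_width": finger opening in m.
Only numpy, scipy, OpenCV 4.12 (cv2) and the standard library are available. Lean on these libraries where they do the work, as an engineer would, in place of code of your own. Each camera call takes 0.05 s, during which the arm holds its last target.

TASK

Pack the blue kit tray for the robot's knee: stand the wide motor in the round pocket, set the gearbox in the square pocket, lay the long link in the long pocket and put the bearing over the post, each roughly centred, flat on its pocket's floor and let go. Leave the slim motor and the short link where they are on the bench: they belong to another joint and must not be pushed about.

Things in the scene. Friction and masses are not known exactly. Their poses are not given: they have to be found in the camera images.
- wide_motor: Wanted. The wide motor: steel can standing upright, 44 mm diameter, 40 mm tall, with a thin shaft stub on top (total height 52 mm). Origin: centre of its underside; z up.
- slim_motor: Look-alike that stays on the bench: slim motor, upright steel can 28 mm diameter, 40 mm tall, thin shaft stub on top (52 mm in all). Origin: centre of its underside; z up.
- gearbox: Wanted. The gearbox: square aluminium block, 42 x 42 mm, 38 mm tall, with a flat dark 24 mm disc, 3 mm high, on top and four dark screw heads. Origin: centre of its underside; x and y square to its side faces, z up.
- bearing: Wanted. The bearing: plain steel ring lying flat, 46 mm outside diameter, 28 mm bore, 26 mm tall. Origin: centre of its underside, on the axis; z up.
- long_link: Wanted. The long link: aluminium bar lying flat with a round eye at each end, 92 mm long over all, 22 mm tall; bar 16 mm wide between the eyes, eyes 24 mm diameter, centred 34 mm either side of the middle. Origin: centre of its underside; x along its length, z up.
- short_link: Look-alike that stays on the bench: short link, the same shape as the long one but 58 mm long over all (eyes centred 17 mm either side of the middle). 16 mm bar, eyes 24 mm diameter, 22 mm tall. Origin: centre of its underside; x along its length, z up.
- round_pocket: Place of the wide motor: round pocket, 60 mm inside diameter, inside a white rim 3 mm thick and 8 mm high. One of four black inserts, 116 (x) by 66 (y) mm, side by side along y, 68 mm apart, in any order, in a fixed blue tray (126 x 282 mm, its edge level with the pocket floors). Origin: middle of the pocket floor, 12 mm above the bench; z up.
- square_pocket: Place of the gearbox: square pocket, 58 x 58 mm inside, its sides along x and y, inside a white rim 4 mm thick and 8 mm high. One of four black inserts, 116 (x) by 66 (y) mm, side by side along y, 68 mm apart, in any order, in a fixed blue tray (126 x 282 mm, its edge level with the pocket floors). Origin: middle of the pocket floor, 12 mm above the bench; z up.
- long_pocket: Place of the long link: long pocket, 108 (along x) x 42 (along y) mm inside, inside a white rim 4 mm thick and 8 mm high. One of four black inserts, 116 (x) by 66 (y) mm, side by side along y, 68 mm apart, in any order, in a fixed blue tray (126 x 282 mm, its edge level with the pocket floors). Origin: middle of the pocket floor, 12 mm above the bench; z up.
- post_pocket: Place of the bearing: flat insert without a rim, with one white upright post, 10 mm diameter and 22 mm high, at its middle. One of four black inserts, 116 (x) by 66 (y) mm, side by side along y, 68 mm apart, in any order, in a fixed blue tray (126 x 282 mm, its edge level with the pocket floors). Origin: middle of the pocket floor, 12 mm above the bench; z up.
Mind the look-alikes: they are no part of the job. What is shaped like the slim_motor but brown or red is not meant.

How it is judged:
At the end, for the whole second after the job is handed in: Wide motor, gearbox, long link and bearing are each within 13 mm of the middle of their own pocket, on its floor (4 mm), tilted under 0.12 rad and at rest (under 20 mm/s); the slim motor and short link are within 25 mm of where they began, tilted under 0.12 rad (horizontal distance between wide_motor and round_pocket below 0.013 m and z of wide_motor in the frame of round_pocket between -0.004 and 0.004 m and angle between each of wide_motor, gearbox, long_link, bearing, slim_motor, short_link's own z axis and vertical below 0.12 rad and linear speed of each of wide_motor, gearbox, long_link, bearing below 0.02 m/s and horizontal distance between gearbox and square_pocket below 0.013 m and z of gearbox in the frame of square_pocket between -0.004 and 0.004 m and horizontal distance between long_link and long_pocket below 0.013 m and z of long_link in the frame of long_pocket between -0.004 and 0.004 m and horizontal distance between bearing and post_pocket below 0.013 m and z of bearing in the frame of post_pocket between -0.004 and 0.004 m and distance of each of slim_motor, short_link from where it was at the start of the episode below 0.025 m); the robot touches nothing.
It fails at once if the slim motor or the short link is moved by more than 25 mm (distance of any of slim_motor, short_link from where it was at the start of the episode above 0.025 m).
It also fails if it takes over 106 s, if anything falls off the work surface, if the arm or the gripper's body presses on something with over 40 N, if the wrist force passes 120 N, or if a joint passes its speed limit or range.

## Working session

There is one attempt and no reset: what is moved stays moved. The work goes in short steps, Python scripts to look and compute and a tool call to move; the robot and the scene stay as the last step left them, time stands still between calls to the robot, and variables do not carry over. Pictures are saved under pics/ and viewed, and the job is handed in when it is done.

Besides the shell and the picture viewer there is one more tool, called after "Request:" as a command line: name --pt "numbers of a row" for each row, then --argument value for the rest. servo_tool: Moves the arm, as the interface text tells. Its arguments: {"type":"object","properties":{"deltas":{"type":"array"}},"required":["deltas"]}

```bash
ls; mkdir -p pics; python3 - <<'E'
from workcell import readout, snapshot
import cv2,numpy as np
for n in ("scene","top"):
    s=snapshot(n); cv2.imwrite(f"pics/{n}0.png",cv2.cvtColor(s["img"],cv2.COLOR_RGB2BGR)); np.savez(f"{n}0.npz",**s)
    print(n,s["fx"],s["fy"],s["cx"],s["cy"],s["distortion"],s["R"],s["t"])
print(readout.get_obs())
E
```

```text
pics
scene 357.2780230011169 357.2780230011169 252.71336952640735 192.3946947432312 [-0.0734384  0.         0.         0.         0.       ] [[ 0.85039582  0.52562629 -0.02332286]
 [ 0.26198222 -0.46146271 -0.84759512]
 [-0.45628091  0.71468117 -0.5301307 ]] [-0.42779326 -0.10032751  1.12542355]
top 446.85477900779375 446.85477900779375 243.04262726009912 194.43203602377628 [-0.08072602  0.          0.          0.          0.        ] [[ 0.0254151  -0.99963885 -0.008732  ]
 [-0.99095691 -0.02404124 -0.1320092 ]
 [ 0.1317516   0.01200806 -0.99121003]] [-0.00223123  0.51221715  0.99472404]
{'time': 0.1, 'joint_pos': array([-1.41038188e+00,  3.13363997e-01,  1.49834948e+00,  1.15711425e-05,
        1.33098432e+00, -2.23423096e-01]), 'qd': array([-0.00068502, -0.00248558, -0.00099694,  0.00061045,  0.00024327,
       -0.00115205]), 'joint_efforts': array([ 1.91722022e-03, -4.12906337e+01, -2.60139763e+01, -2.12774803e-04,
        3.09549381e-03, -1.49048714e-05]), 'tcp_pos': array([ 0.19654668, -0.48658156,  0.23081206]), 'orientation': array([-5.52117235e-04,  9.81640164e-01,  1.90741406e-01,  2.30218709e-05]), 'force': array([-1.01300168, -0.80880251,  0.48524052]), 'torque': array([0.03031771, 0.00896323, 0.0332318 ]), 'gripper_width': 0.0853125647571251}
```

View pics/scene0.png

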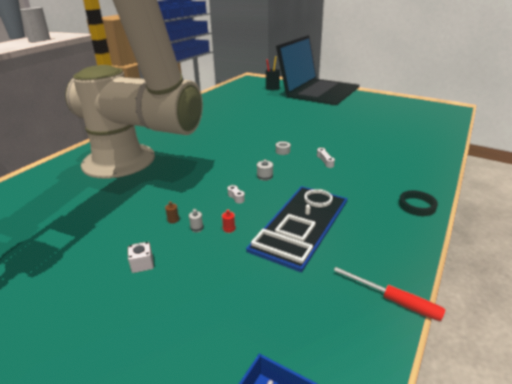

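View pics/top0.png

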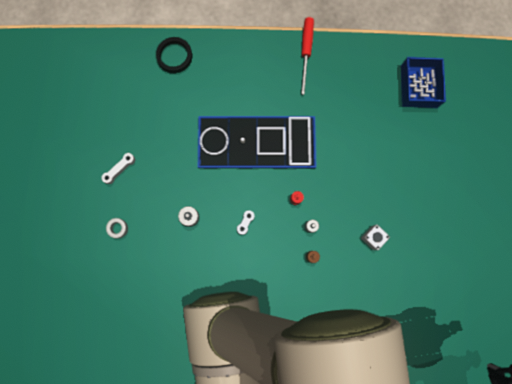

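The top view shows the long link (118,168), bearing (116,228), wide motor (188,216), short link (245,222), slim motor (312,226), red and brown decoys (297,198 and 312,257) and gearbox (376,237). The tray pockets, left to right, are round, post, square and long.

```bash
cat > h.py <<'E'
import numpy as np,cv2
def cloud(s):
    h,w=s["z_map"].shape
    K=np.array([[s["fx"],0,s["cx"]],[0,s["fy"],s["cy"]],[0,0,1.]])
    g=np.stack(np.meshgrid(np.arange(w),np.arange(h)),-1).reshape(-1,1,2).astype(float)
    n=cv2.undistortPoints(g,K,np.array(s["distortion"],float)).reshape(-1,2)
    z=s["z_map"].reshape(-1,1).astype(float)
    P=np.hstack([n*z,z]); X=(P-s["t"])@s["R"]
    X[z[:,0]==0]=np.nan
    return X.reshape(h,w,3)
E
cat > obj.py <<'E'
from h import *
def objs(s,boxes,zlo=.008):
    X=cloud(s); out={}
    for n,(u,v,r) in boxes.items():
        p=X[v-r:v+r,u-r:u+r].reshape(-1,3); p=p[p[:,2]>zlo]
        zt=np.percentile(p[:,2],90) if len(p) else 0
        out[n]=p
    return X,out
E
python3 - <<'E'
from obj import *
s=dict(np.load("top0.npz"))
B=dict(long=(118,168,24),bearing=(116,228,16),wide=(188,216,16),short=(245,222,18),slim=(312,226,11),gear=(376,237,18),red=(297,198,11),brown=(312,257,11))
H=dict(long=.022,bearing=.026,wide=.04,short=.022,slim=.04,gear=.038,red=.04,brown=.04)
X,o=objs(s,B)
print("bench z",np.nanmedian(X[280:300,100:150,2]))
for n,p in o.items():
    q=p[abs(p[:,2]-H[n])<.006]
    if len(q)<5: print(n,len(p),np.percentile(p[:,2],[10,50,90]));continue
    (c,wh,a)=cv2.minAreaRect((q[:,:2]*1000).astype(np.float32))
    _,_,V=np.linalg.svd(q[:,:2]-q[:,:2].mean(0),full_matrices=False)
    print(n,len(q),"z",np.median(q[:,2]).round(4),"mean",q[:,:2].mean(0).round(4),"rect",np.round(c,1),np.round(wh,1),round(a,1),"pca",np.degrees(np.arctan2(V[0,1],V[0,0])).round(1))
# tray
import cv2
im=s["img"].astype(int); 
white=(im.min(2)>150); 
for n,(u0,u1) in dict(round=(198,229),post=(236,250),square=(255,287),long=(288,313)).items():
    m=np.zeros(white.shape,bool); m[114:168,u0:u1]=white[114:168,u0:u1]
    q=X[m]; q=q[q[:,2]>.012]
    print(n,len(q),np.percentile(q[:,2],[10,50,90]).round(4),"rect",cv2.minAreaRect((q[:,:2]*1000).astype(np.float32)))
blue=(im[...,2]>im[...,0]+50)&(im[...,2]>im[...,1]+40); blue[:, :190]=0; blue[:,330:]=0; blue[:100]=0;blue[180:]=0
q=X[blue];print("blue",len(q),np.median(q[:,2]),cv2.minAreaRect((q[:,:2]*1000).astype(np.float32)))
E
```

```text
bench z 0.0004896160514732512
long 308 z 0.0219 mean [0.5711 0.3101] rect [571.2 310.1] [26.4 90.1] 46.4 pca 136.2
bearing 194 z 0.0254 mean [0.4277 0.3036] rect [428.1 303.6] [42.8 42.4] 40.1 pca -131.8
wide 278 z 0.0401 mean [0.4591 0.1343] rect [458.9 134.8] [41.6 41.5] 4.2 pca -114.4
short 204 z 0.0217 mean [0.4493 0.003 ] rect [449.6   3. ] [22.7 56.8] 63.9 pca 154.7
slim 108 z 0.0394 mean [ 0.4438 -0.1469] rect [ 444.  -147.1] [25.3 25.7] 89.3 pca -45.3
gear 317 z 0.0378 mean [ 0.421  -0.2962] rect [ 421.4 -296.8] [40.5 42. ] 46.5 pca -69.9
red 106 z 0.0398 mean [ 0.509  -0.1119] rect [ 509.7 -112. ] [26.1 25.3] 1.1 pca 136.3
brown 112 z 0.0393 mean [ 0.3739 -0.1506] rect [ 374.2 -151.1] [24.7 27.1] 1.0 pca -119.2
round 120 [0.0155 0.0192 0.0218] rect ((642.554443359375, 83.12413024902344), (66.6417236328125, 62.5352897644043), 3.495858907699585)
post 8 [0.0298 0.0333 0.0352] rect ((643.5634765625, 16.295942306518555), (6.290736675262451, 4.745285987854004), 1.4096487760543823)
square 184 [0.0164 0.0196 0.0218] rect ((645.2647094726562, -53.856632232666016), (66.98818969726562, 64.92938232421875), 1.2193950414657593)
long 249 [0.0164 0.0195 0.0219] rect ((647.2716064453125, -120.43826293945312), (116.60051727294922, 51.48007583618164), 0.17924341559410095)
blue 722 nan ((650.4173583984375, -18.391998291015625), (125.48518371582031, 284.2891540527344), 4.199483871459961)
```

Request:
servo_tool --pt "-1 16 33 -3 0 0 5" --pt "-1 16 33 -3 0 0 5" --pt "-1 16 33 -3 0 0 5" --pt "-1 16 33 -3 0 0 5" --pt "-1 16 33 -3 0 0 5" --pt "-1 16 33 -3 0 0 5" --pt "-1 16 33 -3 0 0 5" --pt "-1 16 33 -3 0 0 5" --pt "-1 16 33 -3 0 0 5" --pt "-1 16 33 -3 0 0 5" --pt "-1 16 33 -3 0 0 5" --pt "-1 16 33 -3 0 0 5"

```text
time: 1.3
tcp_pos: [0.3889, -0.0893, 0.1951]
orientation: [-0.0, 0.754, 0.657, -0.0]
force: [0.5, -0.7, -0.2]
gripper_width: 0.0853
```

Request:
servo_tool --pt "-1 16 33 -3 0 0 5" --pt "-1 16 33 -3 0 0 5" --pt "-1 16 33 -3 0 0 5" --pt "-1 16 33 -3 0 0 5" --pt "-1 16 33 -3 0 0 5" --pt "-1 16 33 -3 0 0 5" --pt "-1 16 33 -3 0 0 5" --pt "-1 16 33 -3 0 0 5" --pt "-1 16 33 -3 0 0 5" --pt "-1 12 33 -3 0 0 3" --pt "-1 8 33 -3 0 0 3" --pt "-1 0 0 0 0 0 3"

```text
time: 2.5
tcp_pos: [0.5522, 0.2754, 0.1609]
orientation: [-0.001, 0.372, 0.928, -0.0]
force: [-0.1, -0.6, 0.3]
gripper_width: 0.0854
```

```bash
cat > w.py <<'E'
import sys
from workcell import readout,snapshot
from h import *
def grab(cam,tag):
    s=snapshot(cam); cv2.imwrite(f"pics/{tag}.png",cv2.cvtColor(s["img"],cv2.COLOR_RGB2BGR)); np.savez(f"{tag}.npz",**s); return s
def comp(s,H,near,rad=.06,tol=.005):
    X=cloud(s); q=X.reshape(-1,3); q=q[(abs(q[:,2]-H)<tol)&(np.hypot(q[:,0]-near[0],q[:,1]-near[1])<rad)]
    if len(q)<10: print("few",len(q)); return
    c,wh,a=cv2.minAreaRect((q[:,:2]*1000).astype(np.float32))
    _,_,V=np.linalg.svd(q[:,:2]-q[:,:2].mean(0),full_matrices=False)
    print(len(q),"z",np.median(q[:,2]).round(4),"mean",(q[:,:2].mean(0)*1000).round(1),"rect",np.round(c,1),np.round(wh,1),round(a,1),"pca",np.degrees(np.arctan2(V[0,1],V[0,0])).round(1))
def st():
    o=readout.get_obs(); q=o["orientation"]; print("t",round(o["time"],2),"tcp",(o["tcp_pos"]*1000).round(1),"yaw",np.degrees(2*np.arctan2(q[2],q[1])).round(1),"q",q.round(3),"F",o["force"].round(1),"w",round(o["gripper_width"],4),"q6",o["joint_pos"][5].round(2))
E
python3 - <<'E'
from w import *
s=grab("wrist","w1"); comp(s,.022,(.571,.310)); st()
E
```

```text
1869 z 0.0215 mean [570.1 311.9] rect [571.4 310.7] [23.4 91.7] 45.6 pca -44.4
t 2.55 tcp [552.2 273.8 161.1] yaw 136.4 q [-0.001  0.371  0.928 -0.   ] F [ 0.5 -0.4  0.2] w 0.0856 q6 -0.54
```

View pics/w1.png

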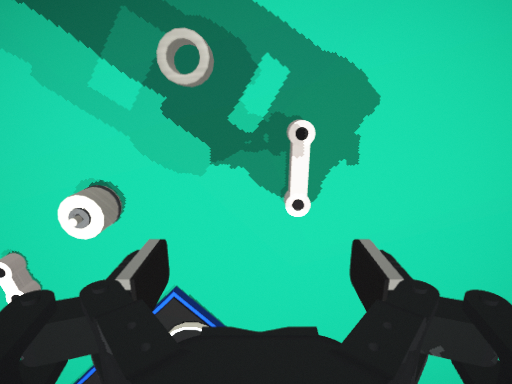

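The wrist view shows the link at (298,168) between its eyes. Measured (571,310.5), in agreement with the top view.

Request:
servo_tool --pt "-1 9 18 -25 0 0 0" --pt "-1 9 18 -25 0 0 0" --pt "-1 1 1 -25 0 0 0" --pt "-1 0 0 -25 0 0 0" --pt "-1 0 0 -25 0 0 0" --pt "-1 0 0 -15 0 0 0" --pt "-1 0 0 0 0 0 0" --pt "-1 0 0 0 0 0 0"

```text
time: 3.35
tcp_pos: [0.5721, 0.3092, 0.0232]
orientation: [0.0, 0.375, 0.927, 0.0]
force: [-0.1, -0.4, 0.8]
gripper_width: 0.0854
```

Request:
servo_tool --pt "-1 -1 1 -8 0 0 0" --pt "-1 0 0 -5 0 0 0" --pt "1 0 0 0 0 0 0" --pt "1 0 0 0 0 0 0" --pt "1 0 0 0 0 0 0" --pt "1 0 0 0 0 0 0" --pt "1 0 0 0 0 0 0" --pt "1 0 0 0 0 0 0" --pt "1 0 0 0 0 0 0" --pt "1 0 0 0 0 0 0"

```text
time: 4.35
tcp_pos: [0.5708, 0.3103, 0.0097]
orientation: [0.0, 0.375, 0.927, 0.0]
force: [-0.8, 0.3, 4.6]
gripper_width: 0.0143
```

Request:
servo_tool --pt "1 0 0 15 0 0 0" --pt "1 0 0 25 0 0 0" --pt "1 0 -10 30 0 0 4" --pt "1 3 -20 20 0 0 4" --pt "1 6 -32 0 0 0 4" --pt "1 7 -36 0 0 0 4" --pt "1 7 -36 0 0 0 4" --pt "1 7 -36 0 0 0 4" --pt "1 7 -36 0 0 0 4" --pt "1 7 -36 0 0 0 4" --pt "1 7 -36 0 0 0 4" --pt "1 7 -36 0 0 0 4"

```text
time: 5.55
tcp_pos: [0.6286, -0.0053, 0.1]
orientation: [0.0, 0.034, 0.999, 0.0]
force: [0.3, -0.1, -1.0]
gripper_width: 0.0147
```

Request:
servo_tool --pt "1 7 -36 0 0 0 4" --pt "1 6 -36 0 0 0 0" --pt "1 5 -30 0 0 0 0" --pt "1 0 -15 0 0 0 0" --pt "1 0 0 0 0 0 0" --pt "1 0 0 0 0 0 0"

```text
time: 6.15
tcp_pos: [0.6463, -0.1196, 0.0994]
orientation: [-0.0, -0.0, 1.0, 0.0]
force: [-0.3, 0.0, -1.0]
gripper_width: 0.0143
```

```bash
python3 - <<'E'
from w import *
s=grab("wrist","w2"); st(); s=grab("top","t2")
X=cloud(s);q=X.reshape(-1,3);
E
```

```text
t 6.2 tcp [ 646.4 -119.2   99.4] yaw 180.1 q [-0.    -0.001  1.     0.   ] F [-0.1 -0.1 -0.2] w 0.0136 q6 -1.93
```

View pics/w2.png

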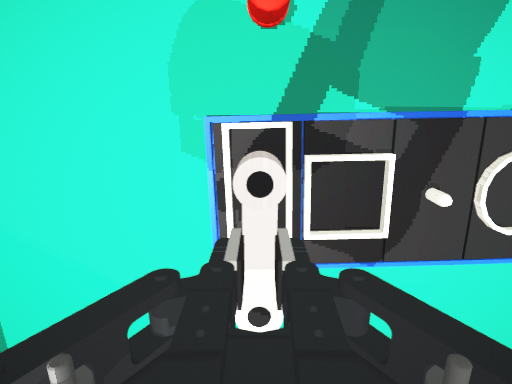

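The link (259,240) hangs over the long pocket (rim 222–292), aligned. I'll check the pocket positions from this closer view before lowering.

```bash
python3 - <<'E'
from w import *
s=dict(np.load("w2.npz")); X=cloud(s)
def f(n,u0,u1,v0,v1,z=.020,tol=.003):
    q=X[v0:v1,u0:u1].reshape(-1,3); q=q[abs(q[:,2]-z)<tol]; print(n,len(q),"lo",(q.min(0)*1000).round(1),"hi",(q.max(0)*1000).round(1),"mid",((q.max(0)+q.min(0))*500).round(1))
f("square",297,398,148,240); f("long",215,299,118,225); f("post",420,460,180,210,.034,.003)
print("floor",np.nanmedian(X[180:210,330:370,2]))
comp(s,.0994+.012,(.646,-.119),.06,.02)
q=X.reshape(-1,3); q=q[(abs(q[:,0]-.68)<.03)&(abs(q[:,1]+.12)<.02)&(q[:,2]>.06)]; print(np.percentile(q[:,2],[5,50,95]), (q.min(0)*1e3).round(1),(q.max(0)*1e3).round(1))
E
```

```text
square 1916 lo [612.3 -85.7  17. ] hi [680.1 -18.2  21.8] mid [646.2 -51.9  19.4]
long 1495 lo [ 589.6 -146.1   17. ] hi [667.3 -94.7  21.6] mid [ 628.5 -120.4   19.3]
post 100 lo [640.   11.7  31.1] hi [648.5  18.6  34.9] mid [644.3  15.2  33. ]
floor 0.011456152081547436
8278 z 0.1113 mean [ 639.2 -119.5] rect [ 645.  -120.6] [40.3 87.9] 77.5 pca -0.3
[0.11032043 0.11135461 0.14386566] [ 650.  -131.2  105.2] [ 690.1 -108.   150.6]
```

Request:
servo_tool --pt "1 0 -1 -25 0 0 0" --pt "1 0 0 -25 0 0 0" --pt "1 0 0 -15 0 0 0" --pt "1 0 0 -8 0 0 0" --pt "1 0 0 -4 0 0 0" --pt "1 0 0 0 0 0 0" --pt "1 0 0 0 0 0 0"

```text
time: 6.95
tcp_pos: [0.6471, -0.1219, 0.0233]
orientation: [0.001, 0.0, 1.0, -0.0]
force: [-0.8, -0.5, -0.4]
gripper_width: 0.0142
```

Request:
servo_tool --pt "1 0 1 -1 0 0 0" --pt "1 0 0 0 0 0 0" --pt "0.3 0 0 0 0 0 0" --pt "0.2 0 0 0 0 0 0" --pt "0.2 0 0 0 0 0 0" --pt "0.2 0 0 15 0 0 0" --pt "0.2 0 0 30 0 0 0" --pt "0.2 0 0 40 0 0 0" --pt "-1 0 0 40 0 0 0" --pt "-1 0 0 0 0 0 0"

```text
time: 7.95
tcp_pos: [0.6489, -0.1216, 0.154]
orientation: [0.006, 0.0, 1.0, -0.002]
force: [0.1, -0.2, 0.5]
gripper_width: 0.0621
```

```bash
python3 - <<'E'
from w import *
st(); s=grab("wrist","w3"); comp(s,.034,(.646,-.120),.06,.004)
E
```

```text
t 7.95 tcp [ 648.9 -121.6  154. ] yaw 180.0 q [ 0.006  0.     1.    -0.002] F [ 0.1 -0.2  0.5] w 0.0621 q6 -1.93
2061 z 0.0335 mean [ 644.7 -120.4] rect [ 647.  -120.5] [23.1 91.7] 89.4 pca -0.2
```

View pics/w3.png

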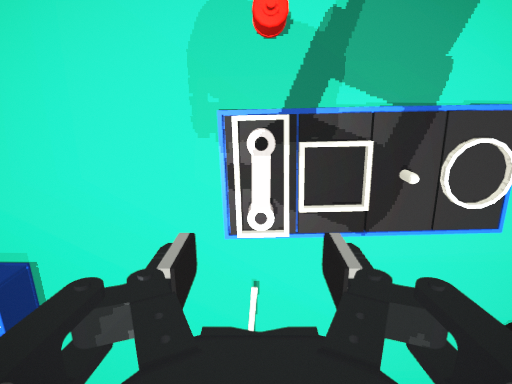

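The link (261,180) lies centred in its pocket, at (647,-120.5). Next is the gearbox.

Request:
servo_tool --pt "-1 -20 -21 0 0 0 -4" --pt "-1 -24 -26 0 0 0 -5" --pt "-1 -24 -26 0 0 0 -5" --pt "-1 -24 -26 0 0 0 -5" --pt "-1 -24 -26 0 0 0 -5" --pt "-1 -24 -26 0 0 0 -5" --pt "-1 -24 -26 0 0 0 -5" --pt "-1 -18 -19 0 0 0 -5" --pt "-1 -8 -8 0 0 0 -4" --pt "-1 0 0 0 0 0 0" --pt "-1 0 0 0 0 0 0"

```text
time: 9.1
tcp_pos: [0.4567, -0.3243, 0.146]
orientation: [-0.0, 0.366, 0.931, 0.0]
force: [-0.2, 0.9, -0.4]
gripper_width: 0.0854
```

```bash
python3 - <<'E'
from w import *
st(); s=grab("wrist","w4"); comp(s,.038,(.421,-.297),.05,.005)
E
```

```text
t 9.1 tcp [ 456.7 -324.3  146. ] yaw 137.1 q [-0.     0.366  0.931  0.   ] F [-0.2  0.9 -0.4] w 0.0854 q6 -1.65
2642 z 0.0378 mean [ 422.5 -297.1] rect [ 422.9 -297.7] [41.7 41.4] 47.1 pca -9.8
```

View pics/w4.png

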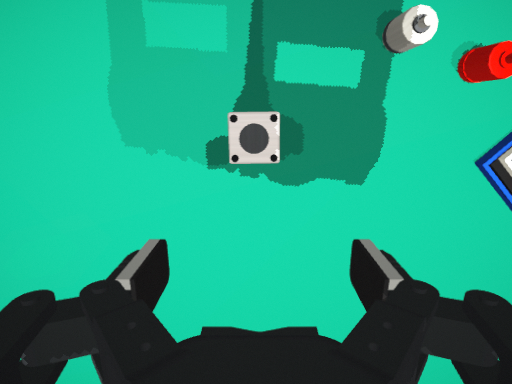

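Gearbox at pixel (254,138), square with the jaws; measured (422.5,-297.4).

Request:
servo_tool --pt "-1 -17 13 -20 0 0 0" --pt "-1 -17 13 -20 0 0 0" --pt "-1 -1 1 -25 0 0 0" --pt "-1 0 0 -25 0 0 0" --pt "-1 0 0 -20 0 0 0" --pt "-1 0 0 -15 0 0 0" --pt "-1 0 0 -10 0 0 0" --pt "-1 0 0 0 0 0 0" --pt "-1 0 0 0 0 0 0"

```text
time: 10.05
tcp_pos: [0.422, -0.2978, 0.0118]
orientation: [0.0, 0.366, 0.931, -0.0]
force: [-0.8, 0.7, 0.1]
gripper_width: 0.0853
```

Request:
servo_tool --pt "-1 0 0 -4 0 0 0" --pt "-1 0 0 0 0 0 0" --pt "1 0 0 0 0 0 0" --pt "1 0 0 0 0 0 0" --pt "1 0 0 0 0 0 0" --pt "1 0 0 0 0 0 0" --pt "1 0 0 0 0 0 0" --pt "1 0 0 0 0 0 0"

```text
time: 10.85
tcp_pos: [0.4218, -0.298, 0.0077]
orientation: [0.0, 0.367, 0.93, -0.0]
force: [-0.2, -0.8, 6.0]
gripper_width: 0.0411
```

Request:
servo_tool --pt "1 0 0 15 0 0 0" --pt "1 0 0 25 0 0 0" --pt "1 0 0 30 0 0 0" --pt "1 10 11 30 0 0 -5" --pt "1 24 26 0 0 0 -6" --pt "1 27 30 0 0 0 -6" --pt "1 27 30 0 0 0 -6" --pt "1 27 30 0 0 0 -6" --pt "1 27 30 0 0 0 -6" --pt "1 27 30 0 0 0 -6" --pt "1 27 30 0 0 0 -6" --pt "1 18 19 0 0 0 0"

```text
time: 12.05
tcp_pos: [0.6365, -0.0594, 0.1066]
orientation: [-0.001, 0.708, 0.707, -0.0]
force: [-0.4, 0.4, -1.7]
gripper_width: 0.0414
```

Request:
servo_tool --pt "1 8 8 0 0 0 0" --pt "1 2 2 0 0 0 0" --pt "1 0 0 0 0 0 0" --pt "1 0 0 0 0 0 0"

```text
time: 12.45
tcp_pos: [0.6449, -0.0529, 0.1073]
orientation: [-0.0, 0.708, 0.707, -0.0]
force: [0.2, -0.7, -0.7]
gripper_width: 0.0412
```

```bash
python3 - <<'E'
from w import *
st(); s=grab("wrist","w5")
E
```

```text
t 12.45 tcp [644.9 -52.9 107.3] yaw 89.9 q [-0.     0.708  0.707 -0.   ] F [ 0.2 -0.7 -0.7] w 0.0412 q6 -0.26
```

View pics/w5.png

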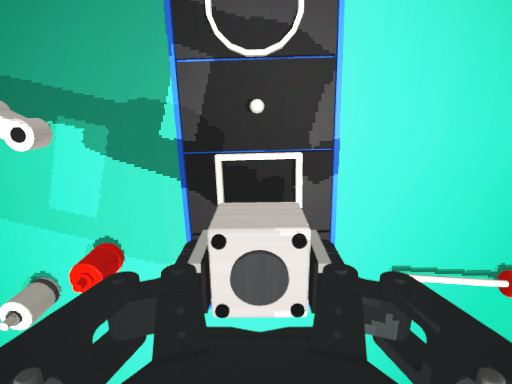

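The gearbox (257,265) is squared up over the square pocket (rim 217–302). I'm lowering it.

Request:
servo_tool --pt "1 1 0 -25 0 0 0" --pt "1 0 0 -25 0 0 0" --pt "1 0 0 -20 0 0 0" --pt "1 0 0 -10 0 0 0" --pt "1 0 0 -5 0 0 0" --pt "1 0 0 0 0 0 0" --pt "1 0 0 0 0 0 0"

```text
time: 13.2
tcp_pos: [0.6471, -0.0521, 0.0234]
orientation: [0.001, 0.707, 0.707, 0.0]
force: [0.5, -0.8, -1.4]
gripper_width: 0.0413
```

Request:
servo_tool --pt "1 -1 0 -3 0 0 0" --pt "1 0 0 0 0 0 0" --pt "-0.4 0 0 0 0 0 0" --pt "-0.4 0 0 0 0 0 0" --pt "-0.4 0 0 0 0 0 0" --pt "-0.6 0 0 15 0 0 0" --pt "-0.8 0 0 30 0 0 0" --pt "-1 0 0 40 0 0 0" --pt "-1 0 0 40 0 0 0" --pt "-1 0 0 0 0 0 0"

```text
time: 14.2
tcp_pos: [0.648, -0.0523, 0.1519]
orientation: [0.005, 0.707, 0.707, 0.003]
force: [-0.2, -0.7, 0.2]
gripper_width: 0.0855
```

```bash
python3 - <<'E'
from w import *
st(); s=grab("wrist","w6"); comp(s,.050,(.646,-.0525),.04,.003)
X=cloud(s)
q=X.reshape(-1,3); m=(abs(q[:,2]-.034)<.003)&(np.hypot(q[:,0]-.644,q[:,1]-.015)<.012); q=q[m]; print("post",(q.min(0)*500+q.max(0)*500).round(1),len(q))
E
```

```text
t 14.2 tcp [648.  -52.3 151.9] yaw 90.0 q [0.005 0.707 0.707 0.003] F [-0.2 -0.7  0.2] w 0.0855 q6 -0.26
2307 z 0.0497 mean [647.3 -50.5] rect [647.3 -51.7] [41.6 41.9] 0.6 pca -51.3
post [644.8  15.9  33.2] 83
```

View pics/w6.png

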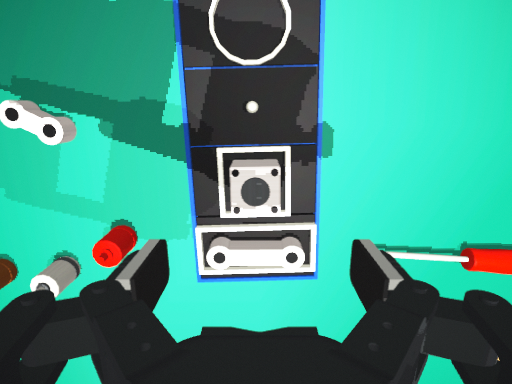

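The gearbox (255,190) sits inside its rim with the top at z=49.7 mm, so it is on the floor. Next is the wide motor.

Request:
servo_tool --pt "-1 -15 11 0 0 0 0" --pt "-1 -30 23 0 0 0 0" --pt "-1 -35 26 0 0 0 0" --pt "-1 -35 26 0 0 0 0" --pt "-1 -35 26 0 0 0 0" --pt "-1 -25 19 0 0 0 0" --pt "-1 -14 11 0 0 0 0" --pt "-1 0 0 0 0 0 0" --pt "-1 0 0 0 0 0 0"

```text
time: 15.15
tcp_pos: [0.4569, 0.09, 0.1443]
orientation: [0.0, 0.707, 0.707, -0.0]
force: [0.0, -0.0, -0.2]
gripper_width: 0.0851
```

```bash
python3 - <<'E'
from w import *
st(); s=grab("wrist","w7"); comp(s,.040,(.459,.1345),.05,.004)
E
```

```text
t 15.15 tcp [456.9  90.  144.3] yaw 90.0 q [ 0.     0.707  0.707 -0.   ] F [ 0.  -0.  -0.2] w 0.0851 q6 -0.06
2236 z 0.0396 mean [460.5 136.2] rect [460.5 135.6] [43.1 42.9] 17.2 pca -84.8
```

View pics/w7.png

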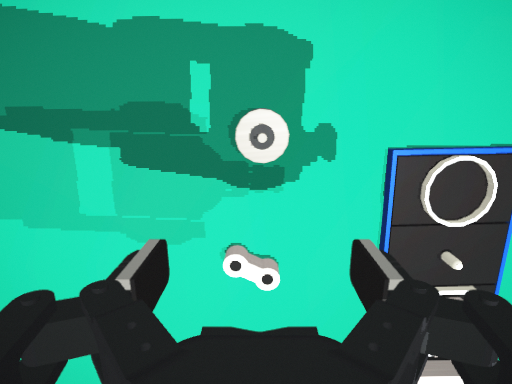

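Wide motor at pixel (262,136), measured (460.3,135.5); the short link (251,268) stays well clear.

Request:
servo_tool --pt "-1 2 20 0 0 0 0" --pt "-1 1 20 -10 0 0 0" --pt "-1 0 5 -25 0 0 0" --pt "-1 0 0 -25 0 0 0" --pt "-1 0 0 -25 0 0 0" --pt "-1 0 0 -20 0 0 0" --pt "-1 0 0 -15 0 0 0" --pt "-1 0 0 -10 0 0 0" --pt "-1 0 0 0 0 0 0" --pt "-1 0 0 0 0 0 0"

```text
time: 16.2
tcp_pos: [0.4601, 0.135, 0.0146]
orientation: [0.0, 0.707, 0.707, 0.0]
force: [-0.2, -0.8, 0.5]
gripper_width: 0.0856
```

Request:
servo_tool --pt "-1 0 0 -6 0 0 0" --pt "-1 0 0 0 0 0 0" --pt "1 0 0 0 0 0 0" --pt "1 0 0 0 0 0 0" --pt "1 0 0 0 0 0 0" --pt "1 0 0 0 0 0 0" --pt "1 0 0 0 0 0 0" --pt "1 0 0 0 0 0 0"

```text
time: 17.0
tcp_pos: [0.4598, 0.1352, 0.0088]
orientation: [0.0, 0.707, 0.707, 0.0]
force: [-1.7, -0.2, 4.9]
gripper_width: 0.0422
```

Request:
servo_tool --pt "1 0 0 15 0 0 0" --pt "1 0 0 25 0 0 0" --pt "1 0 0 30 0 0 0" --pt "1 12 -3 30 0 0 0" --pt "1 28 -8 0 0 0 0" --pt "1 36 -10 0 0 0 0" --pt "1 36 -10 0 0 0 0" --pt "1 36 -10 0 0 0 0" --pt "1 24 -7 0 0 0 0" --pt "1 12 -3 0 0 0 0" --pt "1 0 0 0 0 0 0" --pt "1 0 0 0 0 0 0"

```text
time: 18.2
tcp_pos: [0.6428, 0.0844, 0.1076]
orientation: [-0.001, 0.707, 0.707, -0.001]
force: [-1.2, 1.1, -2.9]
gripper_width: 0.0428
```

```bash
python3 - <<'E'
from w import *
st(); s=grab("wrist","w8"); X=cloud(s)
q=X.reshape(-1,3); m=(abs(q[:,2]-.0195)<.003)&(np.hypot(q[:,0]-.644,q[:,1]-.0835)<.04); q=q[m]; print("rim",(q.min(0)*1000).round(1),(q.max(0)*1000).round(1),len(q))
E
```

```text
t 18.2 tcp [642.8  84.4 107.6] yaw 90.0 q [-0.001  0.707  0.707 -0.001] F [-1.2  1.1 -2.9] w 0.0428 q6 -0.05
rim [610.   66.7  16.5] [676.1 117.1  21.8] 705
```

View pics/w8.png

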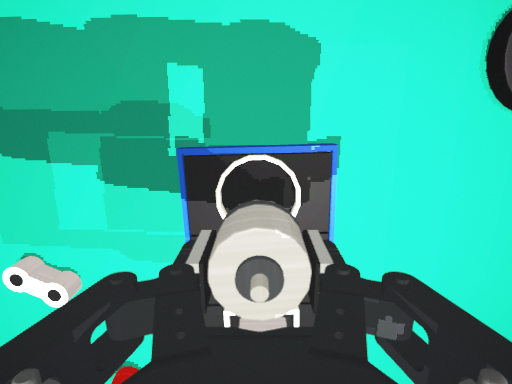

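The motor (259,262) hangs centred over the round rim (215–301). Rim centre measured at (643,84).

Request:
servo_tool --pt "1 0 0 -25 0 0 0" --pt "1 0 0 -25 0 0 0" --pt "1 0 0 -20 0 0 0" --pt "1 0 0 -10 0 0 0" --pt "1 0 0 -4 0 0 0" --pt "1 0 0 0 0 0 0" --pt "1 0 0 0 0 0 0"

```text
time: 18.95
tcp_pos: [0.6441, 0.0842, 0.0255]
orientation: [0.001, 0.707, 0.707, 0.001]
force: [-0.4, -1.1, -3.5]
gripper_width: 0.0422
```

Request:
servo_tool --pt "1 0 0 -4 0 0 0" --pt "1 0 0 0 0 0 0" --pt "-0.4 0 0 0 0 0 0" --pt "-0.4 0 0 0 0 0 0" --pt "-0.4 0 0 0 0 0 0" --pt "-0.6 0 0 15 0 0 0" --pt "-0.8 0 0 30 0 0 0" --pt "-1 0 0 40 0 0 0" --pt "-1 0 0 40 0 0 0" --pt "-1 0 0 0 0 0 0"

```text
time: 19.95
tcp_pos: [0.6461, 0.0842, 0.1529]
orientation: [0.004, 0.707, 0.707, 0.004]
force: [0.2, -0.2, 0.2]
gripper_width: 0.085
```

Request:
servo_tool --pt "-1 -11 9 0 0 0 0" --pt "-1 -25 20 0 0 0 0" --pt "-1 -35 28 0 0 0 0" --pt "-1 -35 28 0 0 0 0" --pt "-1 -35 28 0 0 0 0" --pt "-1 -35 28 0 0 0 0" --pt "-1 -25 20 0 0 0 0" --pt "-1 -13 10 0 0 0 0" --pt "-1 0 0 0 0 0 0" --pt "-1 0 0 0 0 0 0"

```text
time: 20.95
tcp_pos: [0.4305, 0.2548, 0.1456]
orientation: [0.0, 0.707, 0.707, 0.0]
force: [-0.3, -0.2, -0.0]
gripper_width: 0.0854
```

```bash
python3 - <<'E'
from w import *
st(); s=grab("wrist","w9"); comp(s,.026,(.428,.3035),.05,.004)
s=grab("top","t9"); comp(s,.052,(.6435,.084),.04,.004)
E
```

```text
t 20.95 tcp [430.5 254.8 145.6] yaw 90.0 q [0.    0.707 0.707 0.   ] F [-0.3 -0.2 -0. ] w 0.0854 q6 0.3
1453 z 0.0252 mean [429.3 305.2] rect [429.5 304.8] [44.6 45.2] 44.0 pca -82.4
255 z 0.0518 mean [643.6  83.5] rect [644.4  83.4] [42.6 42.5] 69.8 pca -153.0
```

View pics/w9.png

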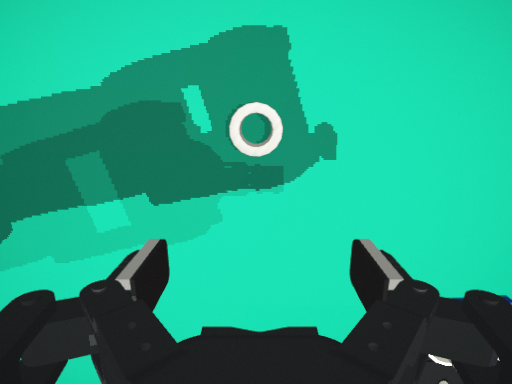

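View pics/t9.png

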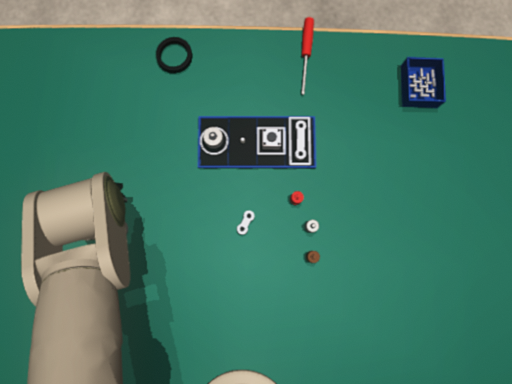

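The motor (214,138) is in its pocket and the look-alikes haven't moved. Bearing at wrist pixel (256,129), measured (429.3,305).

Request:
servo_tool --pt "-1 -1 22 0 0 0 0" --pt "-1 0 23 -10 0 0 0" --pt "-1 0 5 -25 0 0 0" --pt "-1 0 0 -25 0 0 0" --pt "-1 0 0 -25 0 0 0" --pt "-1 0 0 -20 0 0 0" --pt "-1 0 0 -15 0 0 0" --pt "-1 0 0 -10 0 0 0" --pt "-1 0 0 -5 0 0 0" --pt "-1 0 0 0 0 0 0" --pt "-1 0 0 0 0 0 0"

```text
time: 22.15
tcp_pos: [0.4291, 0.3052, 0.0109]
orientation: [0.0, 0.707, 0.707, 0.001]
force: [0.1, 0.8, -0.3]
gripper_width: 0.0858
```

Request:
servo_tool --pt "-1 0 0 -7 0 0 0" --pt "-1 0 0 0 0 0 0" --pt "1 0 0 0 0 0 0" --pt "1 0 0 0 0 0 0" --pt "1 0 0 0 0 0 0" --pt "1 0 0 0 0 0 0" --pt "1 0 0 0 0 0 0" --pt "1 0 0 0 0 0 0"

```text
time: 22.95
tcp_pos: [0.4289, 0.3053, 0.0039]
orientation: [0.0, 0.707, 0.707, 0.0]
force: [-0.5, -1.7, 5.0]
gripper_width: 0.0436
```

Request:
servo_tool --pt "1 0 0 15 0 0 0" --pt "1 0 0 25 0 0 0" --pt "1 0 0 35 0 0 0" --pt "1 12 -16 35 0 0 0" --pt "1 22 -30 0 0 0 0" --pt "1 26 -35 0 0 0 0" --pt "1 26 -35 0 0 0 0" --pt "1 26 -35 0 0 0 0" --pt "1 26 -35 0 0 0 0" --pt "1 26 -35 0 0 0 0" --pt "1 26 -34 0 0 0 0" --pt "1 16 -22 0 0 0 0"

```text
time: 24.15
tcp_pos: [0.6357, 0.0255, 0.1129]
orientation: [0.0, 0.708, 0.706, -0.0]
force: [-0.2, 0.8, -1.0]
gripper_width: 0.0435
```

Request:
servo_tool --pt "1 10 -12 0 0 0 0" --pt "1 0 0 0 0 0 0" --pt "1 0 0 0 0 0 0" --pt "1 0 0 0 0 0 0"

```text
time: 24.55
tcp_pos: [0.644, 0.0173, 0.1133]
orientation: [-0.0, 0.707, 0.707, -0.0]
force: [0.3, 0.3, -2.0]
gripper_width: 0.0434
```

```bash
python3 - <<'E'
from w import *
st(); s=grab("wrist","w10")
E
```

```text
t 24.55 tcp [644.   17.3 113.3] yaw 90.1 q [-0.     0.707  0.707 -0.   ] F [ 0.3  0.3 -2. ] w 0.0434 q6 -0.16
```

View pics/w10.png

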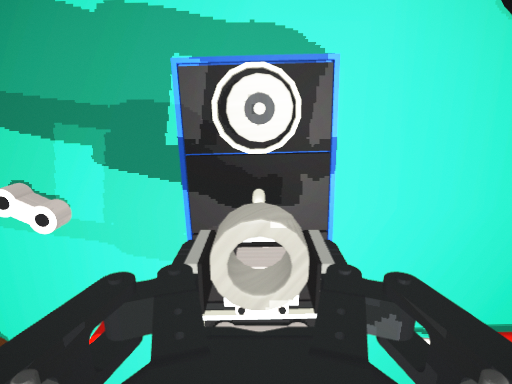

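The motor is concentric in its rim (260,108), and the bearing (259,262) is in line with the post (259,195). I'm lowering it.

Request:
servo_tool --pt "1 0 -1 -25 0 0 0" --pt "1 0 0 -25 0 0 0" --pt "1 0 0 -20 0 0 0" --pt "1 0 0 -10 0 0 0" --pt "1 0 0 -8 0 0 0" --pt "1 0 0 -4 0 0 0" --pt "1 0 0 0 0 0 0" --pt "1 0 0 0 0 0 0"

```text
time: 25.4
tcp_pos: [0.645, 0.0152, 0.0221]
orientation: [0.001, 0.707, 0.707, 0.0]
force: [-0.3, 0.3, -0.5]
gripper_width: 0.0432
```

Request:
servo_tool --pt "1 0 0 -4 0 0 0" --pt "1 0 0 -2 0 0 0" --pt "1 0 0 0 0 0 0" --pt "-0.4 0 0 0 0 0 0" --pt "-0.4 0 0 0 0 0 0" --pt "-0.4 0 0 0 0 0 0" --pt "-0.6 0 0 15 0 0 0" --pt "-0.8 0 0 30 0 0 0" --pt "-1 0 0 40 0 0 0" --pt "-1 0 0 40 0 0 0" --pt "-1 -30 -20 10 0 0 0" --pt "-1 -30 -20 0 0 0 0"

```text
time: 26.6
tcp_pos: [0.5849, -0.0252, 0.1535]
orientation: [0.002, 0.707, 0.707, 0.001]
force: [0.9, -0.3, -0.4]
gripper_width: 0.0857
```

Request:
servo_tool --pt "-1 -20 -20 10 0 0 0" --pt "-1 0 -20 10 0 0 0" --pt "-1 0 0 0 0 0 0" --pt "-1 0 0 0 0 0 0"

```text
time: 27.0
tcp_pos: [0.5647, -0.0647, 0.1709]
orientation: [0.0, 0.707, 0.707, 0.0]
force: [-0.9, 0.9, 0.5]
gripper_width: 0.0857
```

```bash
python3 - <<'E'
from w import *
st(); s=grab("wrist","w11"); comp(s,.038,(.645,.0155),.03,.0025); comp(s,.052,(.644,.084),.03,.003)
s=grab("top","t11"); 
for z,c,r in((.038,(.645,.0155),.03),(.052,(.644,.084),.03),(.05,(.647,-.052),.035),(.034,(.647,-.12),.06),(.04,(.444,-.147),.03),(.022,(.4495,.003),.04)): comp(s,z,c,r,.004)
s=grab("scene","s11")
E
```

```text
t 27.0 tcp [564.7 -64.7 170.9] yaw 90.0 q [0.    0.707 0.707 0.   ] F [-0.9  0.9  0.5] w 0.0857 q6 -0.32
1377 z 0.0373 mean [645.5  14.9] rect [645.8  14.7] [45.5 44. ] 0.6 pca 13.8
1262 z 0.0516 mean [644.5  74.1] rect [645.1  73. ] [42.5 21.3] 0.4 pca 0.5
69 z 0.0377 mean [650.2  27.2] rect [650.1  27.6] [15.3 39.3] 69.5 pca 159.6
246 z 0.0518 mean [643.6  83.2] rect [643.8  83.4] [41.8 41.4] 68.3 pca -120.1
few 2
few 0
102 z 0.0397 mean [ 443.9 -147. ] rect [ 444.1 -147. ] [25.1 25. ] 1.2 pca 165.2
few 0
```

View pics/w11.png

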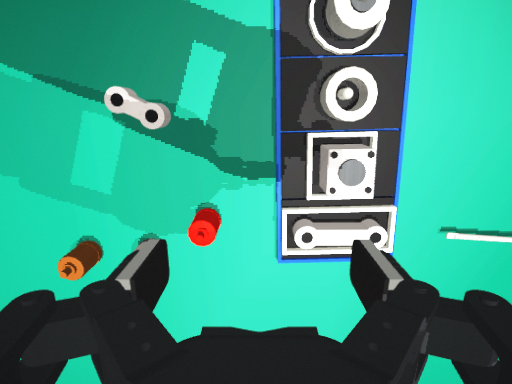

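View pics/t11.png

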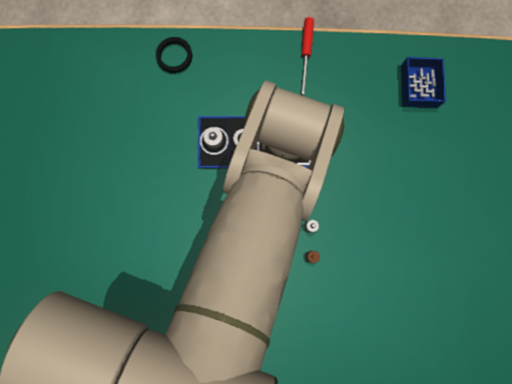

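View pics/s11.png

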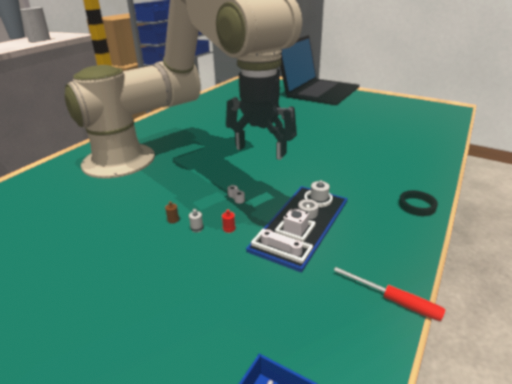

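In the wrist view the bearing (349,95) is over the post, and the gearbox, link and motor are in their pockets. The short link (137,107) is untouched. One last numeric check, then I'll hand in.

```bash
python3 - <<'E'
from w import *
from workcell import ticket
s=dict(np.load("w11.npz"))
for z,c,r in((.05,(.647,-.052),.035),(.034,(.647,-.12),.06),(.022,(.4495,.003),.04)): comp(s,z,c,r,.004)
ticket.sign_off()
E
```

```text
2219 z 0.0498 mean [645.8 -50.6] rect [646.5 -51.5] [42.5 41.8] 0.8 pca 13.8
1539 z 0.0336 mean [ 644.4 -119.1] rect [ 642. -117.] [64.6 90.1] 52.6 pca 0.4
1345 z 0.0214 mean [450.9   3.9] rect [450.6   3.8] [24. 58.] 64.8 pca -24.6
the job is handed in; nothing more can be done
```

All four parts are in their pockets and released, and I handed the job in at about 27 s of the 106 s allowed. The hand-in gives no verdict, so the results below rest on my own camera checks.

| Part | Distance from pocket middle | Measured top height (expected) |
|---|---|---|
| Wide motor | about 1 mm | 51.8 mm (52) |
| Gearbox | about 1 mm | 49.8 mm (50) |
| Long link | about 1 mm | 33.6 mm (34) |
| Bearing | about 1 mm | 37.3 mm (38) |

- **Heights:** all four agree with the parts resting on the pocket floor, within the roughly 0.5 mm low reading the cameras show elsewhere.
- **Look-alikes:** the slim motor and short link measured within about 1.5 mm of where they started, which is within the cameras' own error.
- **Gripper:** it was open and clear of everything, about 170 mm above the bench.

**Checks that failed or disagreed:**
- In the last top view the arm hid the gearbox, long link and short link and part of the bearing. I checked those with the wrist camera instead.
- In the last wrist picture the outline fit for the long link was spoiled by other points at the same height. Its position above comes from the clean fit taken just after it was placed, and the last picture shows it still centred.
- I did not measure tilt directly; the parts look flat in the pictures and the top heights fit that.

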